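# Clamp a temperature probe in the calibration well

### The arm

A 6-joint arm with a two-finger parallel gripper is mounted at the origin on the work surface. World frame = base frame: x ahead of the robot, y to its left, z up, the work surface at z = 0. Lengths are in m, angles in rad, forces in N, time in s.
With the tool pointing down it reaches from about 0.35 to 0.975 m from the base axis. Payload 4.9 kg.
Tool frame: the origin (TCP) lies on the centre line of the jaws, within the pads' length; the fingertips stand 14 mm ahead of it and the grasp point (between the pads) lies 5 mm behind it; y points along the fingers, z is the direction in which the jaws open and shut, and the axes are right-handed (so a half turn about y gives the same grasp; the last joint's range is limited). The gripper opens to 85 mm and grips with 20 to 120 N. Pads are 22 mm wide; open, the fingers measure 114 mm over their backs; the gripper's body (76 mm by 85 mm) begins 54 mm behind the grasp point. The pads swing forward as they close: fully open they stand 13 mm farther back than shut.
Start: joints at [1.023, 0.053, 1.613, -0, 1.476, -0.119], TCP at [0.26, 0.568, 0.245] pointing down, gripper open.
Joint ranges: [-3.01, 3.01], [-1.01, 2.22], [0.06, 2.58], [-1.02, 4.17], [0.09, 2.62], [-3.14, 3.14]. Speed limits (rad/s): [2.57, 2.57, 3.14, 3.14, 3.14, 3.14].

### API

Orientations are given as a rotation vector (axis times angle).
In Python, from station import ctrl gives the robot as it stands.
- The arm moves only by the tool servo_tool, never from a script. Its arguments are lists of equal length, an entry for each row: "delta_pos": the shift along the tool's x, y, z in m, a list of three; "dr": the turn, a rotation vector about the tool's x, y, z in degrees, a list of three; "grip": the opening, from 0 (shut) to 1 (fully open). In form: {"delta_pos": [[x, y, z], ...], "dr": [[rx, ry, rz], ...], "grip": [grip, ...]}. A call has 1 to 5 rows; each row shifts and turns the pose as measured when the row begins, along the tool's axes as they then stand; what a row does not reach is not made up. A row lasts 1/8 s, in which the tool goes at most 62.5 mm and 10.7 degrees, less where a joint would pass 70% of its speed; a pose out of reach is approached as far as the arm can. A call is refused whole if a number of a shift passes 0.0625 or a number of a turn 10.7, either way. A call with a gripper value outside its range is refused whole. The fingers move at their own pace and stop on an object; "grip_force" is the grip in N (left out, the last holds). Time passes only in rows, so rows that do not move let the fingers close. It gives the time, the measured TCP pose, the force and the opening at its end, in the units of the state.
- ctrl.get_obs(): the state, without advancing time (a new reading comes with each control period).
- ctrl.get_image(name): name is "side" or "top" or "wrist"; returns the picture (420x560x3 uint8, red, green, blue); there is no depth.
- ctrl.camera_params(name): a dict with "fovy" (degrees; the focal length in pixels is half the picture's height over the tangent of half this angle, whatever the lens; pixels are square), "cx", "cy" (the principal point, pixels), "eye" and "rotation" of the camera in the world. Camera axes: x right, y down, z forward; pixel columns grow to the right and rows downward; lengths in m; the calibration is good to about 2 mm. A picture is of the moment at which its call begins: read the wrist's pose just before it. camera_params takes no time and is no camera call; for the wrist camera it gives the pose at the moment of the call.
- ctrl.finish_job(): hands the job in, once; it reports no verdict.
Trained networks look in the newest picture that a camera, given by its name, has taken for a name from the list of things; names that differ only in an ending like _2 or _b are one class to them, and where a whole thing is asked for, a point or a joint stands for the part that bears it (a point fixed in the world has none). Each returns a list of dicts, best first, with "score" (0 to 1); they miss things now and then, are a little off and sometimes report something else, mostly with a low value. They report only what shows in the picture. A call takes as long as a camera call. They do not tell look-alikes from the thing itself.
- ctrl.masks_of(camera, label): "pixels" (420x560 bool, what is visible of it) and "extent" ([left, top, right, bottom] in pixels, round what is visible of it).
The state is a dict: "t": time; "q": joint angles; "dq": joint speeds; "effort": joint torques, N m; "tool_pos": TCP position; "tool_rot": TCP orientation; "contact_force": force on the tool from outside, world axes, zero at the start; "wrist_torque": the same for the moment, N m; "opening": finger opening in m.
Only numpy, scipy, OpenCV 4.12 (cv2) and the standard library are available. Lean on these libraries where they do the work, as an engineer would, in place of code of your own. Each camera call takes 0.05 s, during which the arm holds its last target.

### The job

Take the square-headed steel temperature probe out of the rack, push it fully home in the bore of the calibration well, and then turn the collet nut clockwise by its lever until it grips the shank firmly. Feel for the bottom and for the grip and force neither: do not ram the probe or overtighten the nut. Leave the two round-headed probes in the rack, and let go of everything at the end.

Things in the scene. Friction and masses are not known exactly. Their poses are not given: they have to be found in the camera images.
- probe: the probe to be fitted: straight steel shank 12 mm in diameter, 95 mm long, blunt tapered tip; square black plastic head 24 x 24 mm, 38 mm tall; about 90 g. It starts upright, hanging by the underside of its head on the rack's top, 110 mm above the table. Origin at the shank's tip, z up along the shank (head from z = 95 to 133 mm), x and y square to the head's flat sides
- probe_head (a point): centre of the top face of the square head (133 mm above the shank tip)
- probe_wide: a bystander: another probe in the rack with the same shank but a low round head, 34 mm in diameter and 20 mm tall; origin at its shank tip
- probe_tall: a bystander: another probe in the rack with the same shank but a slim round head, 20 mm in diameter and 58 mm tall; origin at its shank tip
- rack: fixed white rack, 60 x 200 mm and 110 mm tall, with three holes in a row along its y axis, 65 mm apart; origin at the centre of its underside, z up. The three probes hang in the holes in any order
- well: fixed white calibration well: housing 160 (x) x 120 (y) mm, 72 mm tall, origin at the centre of its underside, z up. On its middle stands a steel neck with the collet nut around its top; straight down its middle runs the bore, 13.5 mm in diameter. Pressing the probe against the well with more than 30 N damages it
- well_bottom (a point): centre of the floor of the bore, 30 mm above the table, where the shank's tip comes to rest. A rubber seal in the neck, 79 mm above the table, drags on the shank with a few newtons, so that the probe does not drop home by itself but must be pushed with up to about 8 N; the push rises sharply at the floor
- well_mouth (a point): centre of the collet nut's open top, 106 mm above the table, 76 mm above the floor of the bore. The nut's opening is 42 mm wide; inside it stand the jaws, 3 to 10 mm clear of the shank while the nut is slack. When the probe is home the underside of its head is 19 mm above the nut, its top 57 mm above
- collet: the collet in the neck, with its three steel jaws that close on the shank as the nut is turned; origin on the bore's axis, 87 mm above the table
- lever_pin (a point): centre of the top face of the round black pin that stands on the end of the nut's lever and spins freely on it: 14 mm in diameter, its top 140 mm above the table and 38 mm above the lever's top, 80 mm from the bore's axis. It starts somewhere on the well's left (+y) half and is moved round clockwise seen from above to tighten
- nut: steel collet nut, 60 mm wide, 86 to 106 mm above the table, with one level lever 14 mm wide; turns about the bore. Slack it takes 3 to 5 N at the pin. After 0.4 to 1.5 rad (not to be known or seen beforehand) the jaws meet the shank and the push rises by about 2 N each 0.04 rad: firm grip at 8 to 11 N; over 12 N crushes the shank. It stays where it is left. Origin on its axis, at its underside
There are look-alikes about, which are no part of the job. Leave any turquoise look-alike of the probe alone.

How it is judged:
By the outcome, as a careful person would: the job done as asked, in the order asked, and still so for the second after the job is handed in, with the robot touching nothing.
It also fails if it takes over 72 s, if anything falls off the work surface, if the arm or the gripper's body presses on something with over 40 N, if the wrist force passes 120 N, or if a joint passes its speed limit or range.

## Working session

There is one attempt and no reset: what is moved stays moved. The work goes in short steps, Python scripts to look and compute and a tool call to move; the robot and the scene stay as the last step left them, time stands still between calls to the robot, and variables do not carry over. Pictures are saved under pics/ and viewed, and the job is handed in when it is done.

Besides the shell and the picture viewer there is one more tool, called as name(argument=value, ...) on one line, values as JSON. servo_tool: Moves the arm, as the interface text tells. Its arguments: {"type":"object","properties":{"delta_pos":{"type":"array","items":{"type":"array","items":{"type":"number"}}},"dr":{"type":"array","items":{"type":"array","items":{"type":"number"}}},"grip":{"type":"array","items":{"type":"number"}},"grip_force":{"type":"number"}},"required":["delta_pos","dr","grip"]}

```bash
mkdir -p pics; ls; cat > h.py <<'E'
import numpy as np,cv2
from station import ctrl
def snap(n,f):
    im=ctrl.get_image(n); cv2.imwrite('pics/'+f,im[:,:,::-1]); return im
def K(p):
    f=210/np.tan(np.radians(p['fovy'])/2); return f,p['cx'],p['cy'],np.array(p['eye']),np.array(p['rotation'])
def ray(p,u,v):
    f,cx,cy,e,R=K(p); d=R@np.array([(u-cx)/f,(v-cy)/f,1]); return e,d
def atz(p,u,v,z):
    e,d=ray(p,u,v); return e+d*(z-e[2])/d[2]
def proj(p,P):
    f,cx,cy,e,R=K(p); c=R.T@(np.array(P)-e); return np.array([cx+f*c[0]/c[2],cy+f*c[1]/c[2]])
E
python3 - <<'E'
from h import *
np.set_printoptions(precision=4,suppress=True)
print(ctrl.get_obs())
for n in ['side','top','wrist']:
    p=ctrl.camera_params(n); print(n,p); snap(n,n+'0.png')
    for l in (['probe','well','nut','lever_pin','rack'] if n=='top' else []):
        for m in ctrl.masks_of(n,l): print(l,m['score'],m['extent'],m['pixels'].sum())
E
```

```text
pics
{'t': 0.0, 'q': array([ 1.0229,  0.0534,  1.6143,  0.    ,  1.476 , -0.119 ]), 'dq': array([ 0.0008,  0.0001,  0.0004, -0.0021,  0.0022,  0.0012]), 'effort': array([ -0.0009, -39.3702, -37.0169,  -0.0003,   0.0071,   0.    ]), 'tool_pos': array([0.2596, 0.5679, 0.244 ]), 'tool_rot': array([-1.5465,  0.337 , -0.3359]), 'contact_force': array([-0.0532, -0.4508,  0.193 ]), 'wrist_torque': array([ 0.0473,  0.012 , -0.0031]), 'opening': 0.0855223580462746}
side {'fovy': 52.973542464559884, 'cx': 279.38528206504577, 'cy': 203.3052066791859, 'eye': array([0.2489, 0.4094, 0.5737]), 'rotation': array([-0.6849,  2.5488, -1.2752])}
top {'fovy': 54.570553869882595, 'cx': 279.46925279084013, 'cy': 202.9273975068349, 'eye': array([ 0.4549, -0.0905,  0.952 ]), 'rotation': array([-2.1585,  2.2052, -0.0972])}
probe 0.71 [333.4, 187.5, 345.1, 203.0] 161
probe 0.61 [331.1, 229.7, 348.5, 245.4] 179
well 0.8 [177.7, 154.4, 238.5, 231.9] 3814
nut 0.79 [161.2, 170.9, 214.9, 205.6] 569
lever_pin 0.84 [159.6, 167.9, 218.4, 207.3] 688
rack 0.82 [314.1, 178.9, 419.5, 211.5] 2525
wrist {'fovy': 65.21841124557417, 'cx': 281.73658734787875, 'cy': 214.36496456611943, 'eye': array([0.1926, 0.5987, 0.374 ]), 'rotation': array([2.4294, 1.5603, 0.2273])}
```

```bash
sed -i "s/np.array(p\['rotation'\])/cv2.Rodrigues(np.array(p['rotation'],float))[0]/" h.py
```

```text
(no output)
```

View pics/top0.png

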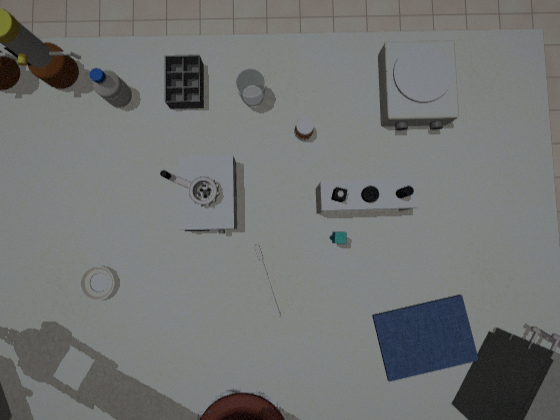

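View pics/side0.png

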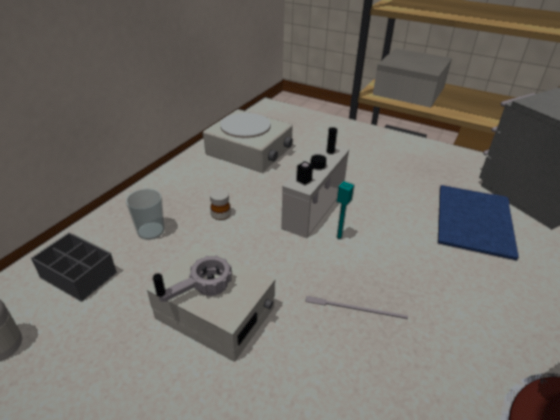

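View pics/wrist0.png

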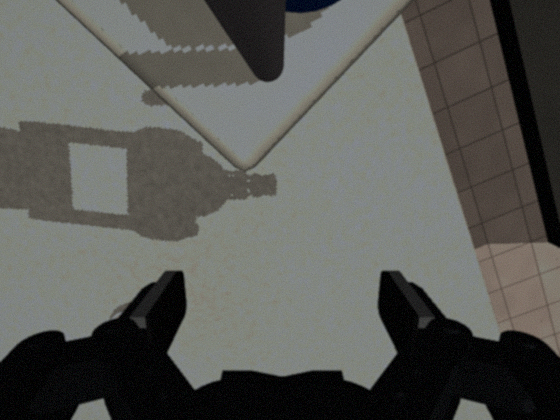

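```bash
python3 - <<'E'
from h import *
np.set_printoptions(precision=4,suppress=True)
a=cv2.imread('pics/top0.png'); b=cv2.imread('pics/side0.png')
c1=cv2.resize(a[140:245,150:255],None,fx=5.5,fy=5.5,interpolation=cv2.INTER_CUBIC)
c2=cv2.resize(a[165:225,310:425],None,fx=6.5,fy=6.5,interpolation=cv2.INTER_CUBIC)
cv2.imwrite('pics/c1.png',c1);cv2.imwrite('pics/c2.png',c2)
c3=cv2.resize(b[140:360,140:360],None,fx=2.7,fy=2.7,interpolation=cv2.INTER_CUBIC);cv2.imwrite('pics/c3.png',c3)
p=ctrl.camera_params('top')
for n,u,v,z in [('head',340,194,.148),('pin',165,174,.140),('nut',204,191,.106),('rackTL',321,185,.11),('tall',405,191,.168),('wide',370,194,.13)]: print(n,atz(p,u,v,z))
print(cv2.Rodrigues(ctrl.get_obs()['tool_rot'])[0])
E
```

```text
head [ 0.5369 -0.2168  0.148 ]
pin [0.5855 0.1326 0.14  ]
nut [0.5534 0.0606 0.106 ]
rackTL [ 0.5604 -0.1838  0.11  ]
tall [ 0.538 -0.34   0.168]
wide [ 0.5374 -0.2806  0.13  ]
[[ 0.9095 -0.0002  0.4158]
 [-0.4158 -0.0002  0.9095]
 [-0.0001 -1.     -0.0003]]
```

View pics/c1.png

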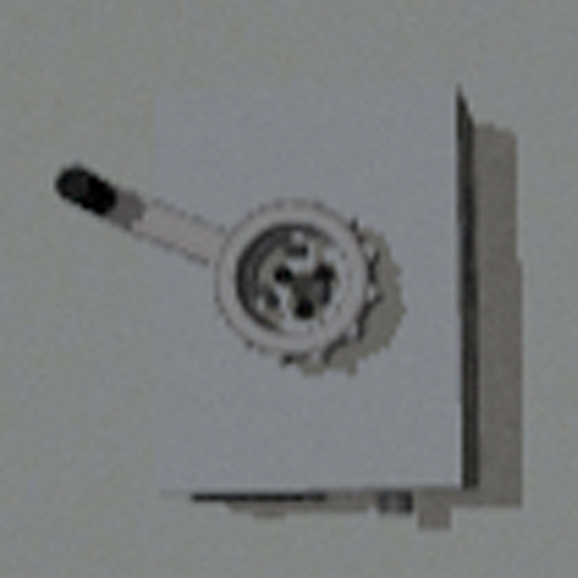

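View pics/c2.png

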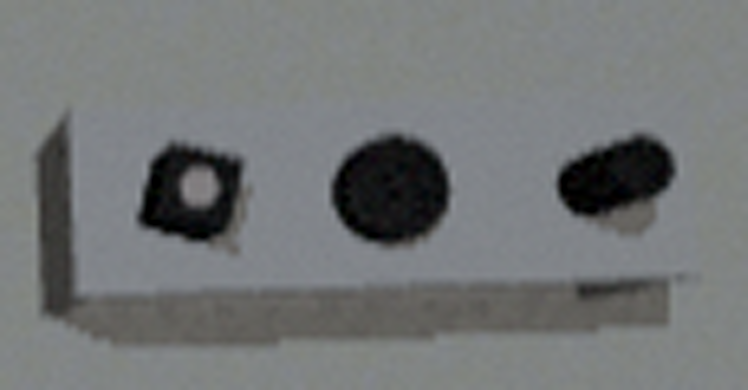

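View pics/c3.png

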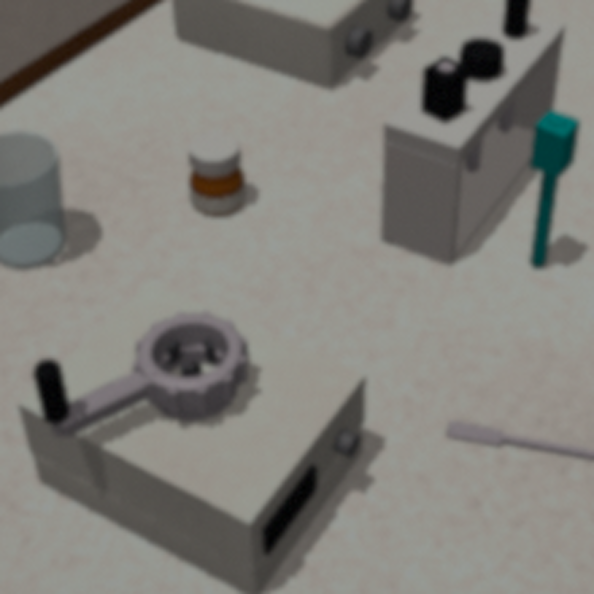

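```bash
cat >> h.py <<'E'
def hd(R): return np.degrees(np.arctan2(R[1,2],R[0,2]))
def plan(tgt,heading=None,step=.06,ang=10.,N=5,o=None):
    """rows from present pose to world tgt, tool-down with given z heading"""
    o=o or ctrl.get_obs(); R=cv2.Rodrigues(o['tool_rot'])[0]; p=o['tool_pos']; tgt=np.array(tgt,float)
    h0=hd(R); h1=h0 if heading is None else heading
    dh=(h1-h0+180)%360-180; d=tgt-p
    n=max(1,int(np.ceil(np.linalg.norm(d)/step-1e-6)),int(np.ceil(abs(dh)/ang-1e-6)))
    print('t',o['t'],'pos',p.round(4),'h',round(h0,2),'F',np.round(o['contact_force'],2),'open',round(o['opening'],4),'rows',n)
    T=[];D=[]
    for i in range(min(n,N)):
        v=R.T@(d/n); 
        # level correction on first row
        w=np.array([0,-dh/n,0])
        if i==0:
            err=np.cross(R[:,1],[0,0,-1]); w=w+R.T@np.degrees(err)
        T.append([round(float(a),4) for a in v]); D.append([round(float(a),2) for a in w])
        R=R@cv2.Rodrigues(np.radians(np.array([0,-dh/n,0])))[0]
    print('delta_pos',T); print('dr',D)
E
python3 -c "
from h import *
plan([.537,-.217,.26],-14)
p=ctrl.camera_params('top')
for n,u,v,z in [('head',340.8,193.8,.148),('pin',163.1,173.1,.140),('nut',203.3,190,.106)]: print(n,atz(p,u,v,z))
"
```

```text
t 0.4 pos [0.2598 0.5683 0.2451] h 65.43 F [-0.41  0.32 -0.15] open 0.0853 rows 14
delta_pos [[0.0413, -0.0011, -0.0428], [0.0454, -0.0011, -0.0385], [0.0489, -0.0011, -0.0338], [0.052, -0.0011, -0.0288], [0.0546, -0.0011, -0.0235]]
dr [[0.02, 5.67, -0.0], [0.0, 5.67, 0.0], [0.0, 5.67, 0.0], [0.0, 5.67, 0.0], [0.0, 5.67, 0.0]]
head [ 0.53723215 -0.21836846  0.148     ]
pin [0.58741436 0.13643847 0.14      ]
nut [0.55557026 0.06204567 0.106     ]
```

servo_tool(delta_pos=[[0.041,-0.001,-0.043],[0.045,-0.001,-0.0385],[0.049,-0.001,-0.034],[0.052,-0.001,-0.029],[0.0545,-0.001,-0.0235]], dr=[[0,5.7,0],[0,5.7,0],[0,5.7,0],[0,5.7,0],[0,5.7,0]], grip=[0.6,0.6,0.6,0.6,0.6], grip_force=40)

```text
t: 1.02
tool_pos: [0.3576, 0.2827, 0.2501]
tool_rot: [-1.444, 0.728, -0.73]
contact_force: [0.5, -0.0, 0.1]
opening: 0.0515
```

```bash
python3 -c "
from h import *
plan([.537,-.217,.26],-14)"
```

```text
t 1.025 pos [0.3576 0.2827 0.2501] h 36.45 F [ 0.47 -0.03  0.12] open 0.0515 rows 9
delta_pos [[0.0565, -0.0011, -0.017], [0.0579, -0.0011, -0.0114], [0.0587, -0.0011, -0.0056], [0.059, -0.0011, 0.0001], [0.0587, -0.0011, 0.0059]]
dr [[-0.08, 5.61, 0.07], [0.0, 5.61, 0.0], [0.0, 5.61, 0.0], [0.0, 5.61, 0.0], [0.0, 5.61, 0.0]]
```

Tracks well.

servo_tool(delta_pos=[[0.0565,-0.001,-0.017],[0.058,-0.001,-0.0115],[0.0585,-0.001,-0.0055],[0.059,-0.001,0.0],[0.0585,-0.001,0.006]], dr=[[0,5.6,0],[0,5.6,0],[0,5.6,0],[0,5.6,0],[0,5.6,0]], grip=[0.6,0.6,0.6,0.6,0.6])

```text
t: 1.65
tool_pos: [0.4572, -0.0046, 0.2576]
tool_rot: [-1.262, 1.105, -1.116]
contact_force: [0.8, 0.4, -0.2]
opening: 0.0509
```

```bash
python3 -c "
from h import *
plan([.537,-.217,.26],-14)"
```

```text
t 1.65 pos [ 0.4572 -0.0046  0.2576] h 7.55 F [ 0.78  0.37 -0.16] open 0.0509 rows 4
delta_pos [[0.0553, -0.0004, 0.0128], [0.0538, -0.0004, 0.0179], [0.0519, -0.0004, 0.0229], [0.0495, -0.0004, 0.0277]]
dr [[-0.53, 5.39, 0.03], [0.0, 5.39, 0.0], [0.0, 5.39, 0.0], [0.0, 5.39, 0.0]]
```

servo_tool(delta_pos=[[0.0555,-0.0005,0.013],[0.054,-0.0005,0.018],[0.052,-0.0005,0.023],[0.0495,-0.0005,0.0275],[0,0,0]], dr=[[-0.5,5.4,0],[0,5.4,0],[0,5.4,0],[0,5.4,0],[0,0,0]], grip=[0.6,0.6,0.6,0.6,0.6])

```text
t: 2.28
tool_pos: [0.5379, -0.2297, 0.2608]
tool_rot: [-1.069, 1.399, -1.403]
contact_force: [0.2, -0.3, 0.6]
opening: 0.0517
```

```bash
python3 -c "
from h import *
np.set_printoptions(precision=4,suppress=True)
plan([.537,-.217,.26],-14)
p=ctrl.camera_params('wrist'); snap('wrist','w1.png'); print(p)
import json; json.dump({k:np.array(v).tolist() for k,v in p.items()},open('w1.json','w'))
for l in ['probe','probe_head']:
  for m in ctrl.masks_of('wrist',l): print(l,m['score'],m['extent'],m['pixels'].sum())
print(proj(p,[.537,-.218,.148]))
"
```

```text
t 2.275 pos [ 0.5379 -0.2297  0.2608] h -15.18 F [ 0.19 -0.27  0.63] open 0.0517 rows 1
delta_pos [[-0.012, 0.0008, -0.0041]]
dr [[-0.2, -1.18, -0.03]]
{'fovy': 65.21841124557417, 'cx': 281.73658734787875, 'cy': 214.36496456611943, 'eye': array([ 0.5558, -0.1591,  0.3899]), 'rotation': array([ 2.8268, -0.3778, -0.0502])}
probe 0.96 [261.2, 179.7, 292.8, 217.5] 1176
probe 0.81 [157.9, 181.7, 213.5, 236.1] 1532
probe_head 0.62 [262.9, 174.4, 291.6, 216.2] 1180
probe_head 0.6 [159.1, 183.1, 212.9, 233.5] 1481
[277.0754 200.8183]
```

View pics/w1.png

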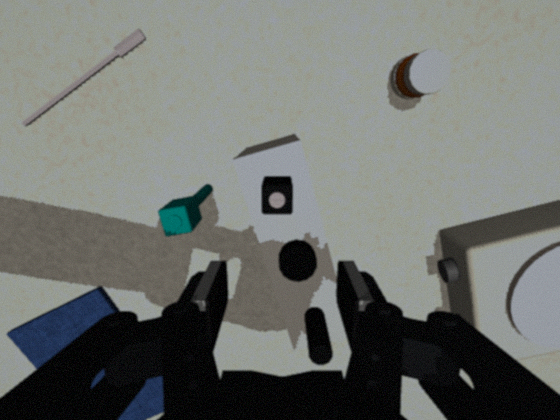

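```bash
python3 - <<'E'
from h import *
a=cv2.imread('pics/w1.png'); c=cv2.resize(a[165:230,240:320],None,fx=8,fy=8,interpolation=cv2.INTER_CUBIC)
c=np.clip(c.astype(float)*2.2,0,255).astype(np.uint8)
cv2.imwrite('pics/w1c.png',c)
E
```

```text
(no output)
```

View pics/w1c.png

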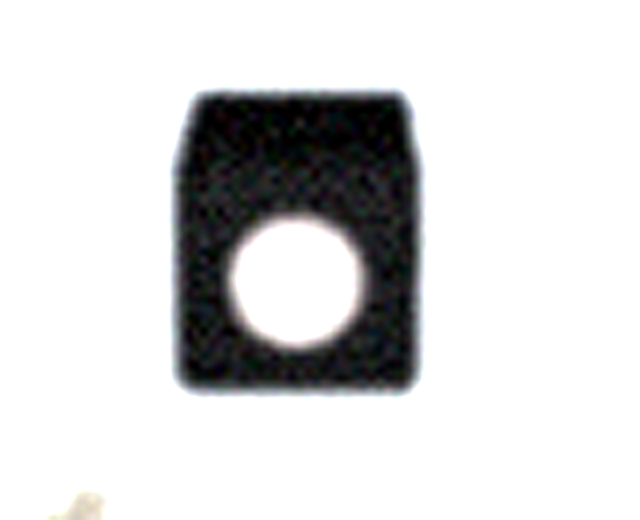

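```bash
python3 - <<'E'
from h import *
import json
p=json.load(open('w1.json'))
print(atz(p,277.0,200.1,.148), atz(p,279.5,200.1,.148)-atz(p,277,200.1,.148))
_,_,_,e,R=K(p); print(np.degrees(np.arctan2(R[1,0],R[0,0])))
P=atz(p,277.0,200.1,.148)
plan([P[0],P[1],.20],-15.2)
plan([P[0],P[1],.131],-15.2)
E
```

```text
[ 0.53709438 -0.21744278  0.148     ] [ 0.00183143 -0.00049921  0.        ]
-15.194399551352976
t 2.425 pos [ 0.5374 -0.2259  0.2613] h -14.89 F [ 0.39 -0.11  0.01] open 0.051 rows 2
delta_pos [[-0.004, 0.0306, -0.0013], [-0.004, 0.0306, -0.0014]]
dr [[-0.23, 0.15, -0.07], [0.0, 0.15, 0.0]]
t 2.425 pos [ 0.5374 -0.2259  0.2613] h -14.89 F [ 0.39 -0.11  0.01] open 0.051 rows 3
delta_pos [[-0.0026, 0.0434, -0.001], [-0.0026, 0.0434, -0.001], [-0.0026, 0.0434, -0.001]]
dr [[-0.23, 0.1, -0.07], [0.0, 0.1, 0.0], [0.0, 0.1, 0.0]]
```

servo_tool(delta_pos=[[-0.004,0.03,-0.0013],[-0.004,0.03,-0.0013],[0,0,0]], dr=[[-0.2,0.2,0],[0,0.1,0],[0,0,0]], grip=[0.6,0.6,0.6])

```text
t: 2.8
tool_pos: [0.5371, -0.2133, 0.2019]
tool_rot: [-1.072, 1.395, -1.399]
contact_force: [0.1, -0.3, 0.3]
opening: 0.0516
```

```bash
python3 -c "
from h import *
plan([.5371,-.2174,.132],-15.2,step=.04)"
```

```text
t 2.8 pos [ 0.5371 -0.2133  0.2019] h -14.86 F [ 0.1  -0.29  0.29] open 0.0516 rows 2
delta_pos [[0.002, 0.035, 0.0004], [0.002, 0.035, 0.0004]]
dr [[-0.2, 0.17, -0.06], [0.0, 0.17, 0.0]]
```

servo_tool(delta_pos=[[0.003,0.02,0.0004],[0.001,0.02,0],[0,0.02,0],[0,0.005,0]], dr=[[-0.2,0.3,0],[0,0,0],[0,0,0],[0,0,0]], grip=[0.6,0.6,0.6,0.6])

```text
t: 3.3
tool_pos: [0.5378, -0.2171, 0.1361]
tool_rot: [-1.071, 1.396, -1.403]
contact_force: [-0.7, -0.4, 0.6]
opening: 0.0512
```

```bash
python3 -c "
from h import *
plan([.5371,-.2174,.132],-15.2,step=.04)"
```

```text
t 3.3 pos [ 0.5378 -0.2171  0.1361] h -15.06 F [-0.7  -0.36  0.61] open 0.0512 rows 1
delta_pos [[0.0005, 0.0041, -0.0006]]
dr [[-0.25, 0.14, 0.02]]
```

servo_tool(delta_pos=[[0,0.004,-0.0005],[0,0,0],[0,0,0],[0,0,0],[0,0,0]], dr=[[-0.2,0.1,0],[0,0,0],[0,0,0],[0,0,0],[0,0,0]], grip=[0.6,0.4,0.2,0.2,0.2], grip_force=60)

```text
t: 3.92
tool_pos: [0.5382, -0.2177, 0.1332]
tool_rot: [-1.071, 1.399, -1.404]
contact_force: [0.6, -0.3, 0.0]
opening: 0.023
```

```bash
python3 -c "
from h import *
plan([.5371,-.2174,.22],-15.2,step=.04)"
```

```text
t 3.925 pos [ 0.5382 -0.2177  0.1332] h -15.19 F [ 0.59 -0.32  0.01] open 0.023 rows 3
delta_pos [[0.0, -0.0289, -0.0003], [0.0, -0.0289, -0.0003], [0.0, -0.0289, -0.0003]]
dr [[-0.17, 0.0, 0.05], [0.0, 0.0, 0.0], [0.0, 0.0, 0.0]]
```

servo_tool(delta_pos=[[0,-0.02,0],[0,-0.04,0],[0,-0.04,0],[0,-0.035,0],[0,0,0]], dr=[[0,0,0],[0,0,0],[0,0,0],[0,0,0],[0,0,0]], grip=[0.2,0.2,0.2,0.2,0.2])

```text
t: 4.55
tool_pos: [0.5386, -0.2179, 0.2784]
tool_rot: [-1.068, 1.393, -1.409]
contact_force: [0.4, -0.3, -0.6]
opening: 0.0231
```

```bash
python3 -c "
from h import *
np.set_printoptions(precision=4,suppress=True)
# nut measurement with top picture
im=snap('top','t1.png'); snap('side','s1.png')
p=ctrl.camera_params('top')
for l in ['nut','lever_pin','collet','well']:
  for m in ctrl.masks_of('top',l):
    print(l,m['score'],m['extent'],m['pixels'].sum())
a=cv2.resize(im[160:215,150:230,::-1],None,fx=9,fy=9,interpolation=cv2.INTER_CUBIC)
cv2.imwrite('pics/t1c.png',np.clip(a*1.6,0,255).astype(np.uint8))
plan([.555,.062,.27],-15.2)
"
```

```text
nut 0.95 [160.9, 168.8, 219.6, 207.8] 712
lever_pin 0.6 [160.9, 170.7, 219.2, 207.8] 685
well 0.65 [173.9, 153.7, 239.1, 231.3] 3911
t 4.85 pos [ 0.5362 -0.2166  0.2703] h -15.19 F [ 0.27 -0.07 -0.69] open 0.0233 rows 5
delta_pos [[-0.0548, 0.0001, -0.011], [-0.0548, 0.0001, -0.011], [-0.0548, 0.0001, -0.011], [-0.0548, 0.0001, -0.011], [-0.0548, 0.0001, -0.011]]
dr [[0.13, 0.0, -0.03], [0.0, 0.0, 0.0], [0.0, 0.0, 0.0], [0.0, 0.0, 0.0], [0.0, 0.0, 0.0]]
```

View pics/t1c.png

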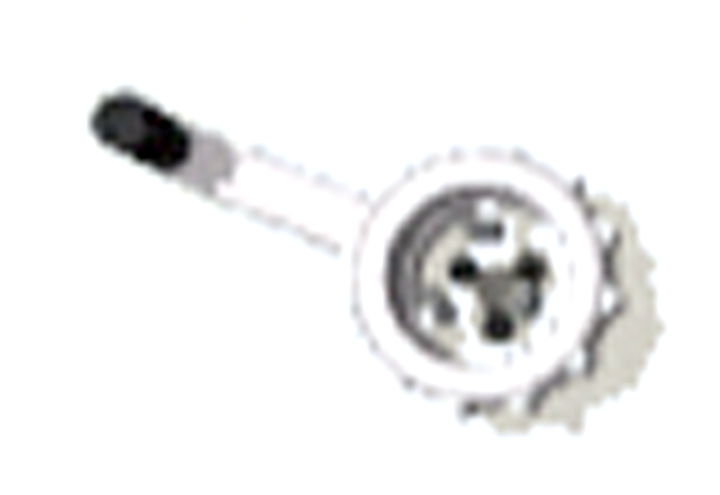

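View pics/s1.png

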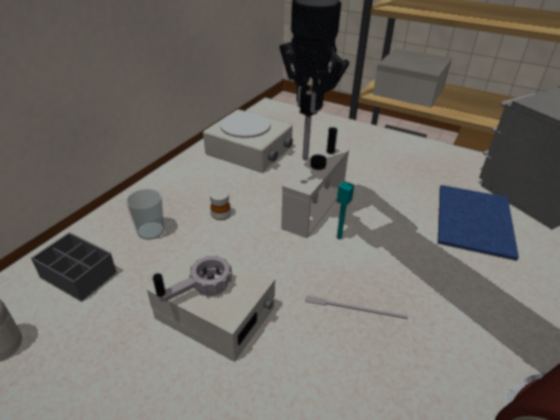

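servo_tool(delta_pos=[[-0.05,0,-0.01],[-0.055,0,-0.011],[-0.05,0,-0.01],[-0.025,0,-0.005],[0,0,0]], dr=[[0,0,0],[0,0,0],[0,0,0],[0,0,0],[0,0,0]], grip=[0.2,0.2,0.2,0.2,0.2])

```text
t: 5.48
tool_pos: [0.5462, -0.0283, 0.2627]
tool_rot: [-1.08, 1.416, -1.394]
contact_force: [-0.2, -0.5, -1.0]
opening: 0.0232
```

```bash
python3 -c "
from h import *
np.set_printoptions(precision=4,suppress=True)
plan([.555,.062,.27],-15.2)
p=ctrl.camera_params('wrist'); im=snap('wrist','w2.png')
import json; json.dump({k:np.array(v).tolist() for k,v in p.items()},open('w2.json','w'))
print(proj(p,[.5553,.062,.106]))
print(ctrl.get_obs()['tool_pos'])
"
```

```text
t 5.475 pos [ 0.5462 -0.0283  0.2627] h -15.33 F [-0.2  -0.54 -0.97] open 0.0232 rows 2
delta_pos [[-0.0447, -0.0035, -0.0078], [-0.0447, -0.0035, -0.0077]]
dr [[0.87, -0.06, -0.04], [0.0, -0.06, 0.0]]
[267.0816  94.6655]
[ 0.5461 -0.0292  0.2625]
```

View pics/w2.png

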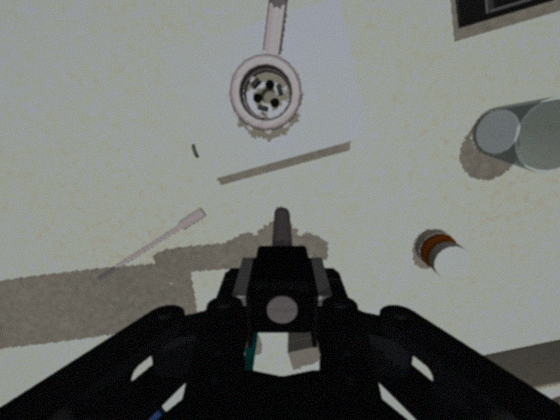

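servo_tool(delta_pos=[[-0.04,0,-0.0068],[-0.03,0.01,-0.005],[0,0.006,0],[0,0,0],[0,0,0]], dr=[[0.7,0,0],[0,0,0],[0,0,0],[0,0,0],[0,0,0]], grip=[0.2,0.2,0.2,0.2,0.2])

```text
t: 6.15
tool_pos: [0.5534, 0.0364, 0.2439]
tool_rot: [-1.072, 1.414, -1.409]
contact_force: [-0.3, -0.2, -0.4]
opening: 0.0231
```

```bash
python3 -c "
from h import *
np.set_printoptions(precision=4,suppress=True)
plan([.5553,.062,.25],-15.2)
p=ctrl.camera_params('wrist'); im=snap('wrist','w3.png')
import json; json.dump({k:np.array(v).tolist() for k,v in p.items()},open('w3.json','w'))
print(proj(p,[.5553,.062,.106]))
o=ctrl.get_obs(); t=o['tool_pos']; R=cv2.Rodrigues(o['tool_rot'])[0]
print(t, 'tip px',proj(p,t+R[:,1]*.118),'at head top',proj(p,t-R[:,1]*.015))
cv2.imwrite('pics/w3c.png',cv2.resize(im[80:280,180:380,::-1],None,fx=3,fy=3,interpolation=cv2.INTER_CUBIC))
"
```

```text
t 6.15 pos [0.5534 0.0364 0.2439] h -15.86 F [-0.33 -0.16 -0.44] open 0.0231 rows 1
delta_pos [[-0.0251, -0.0062, -0.0052]]
dr [[0.32, -0.66, 0.19]]
[277.3106 175.9532]
[0.5534 0.0364 0.2439] tip px [282.679  212.7472] at head top [283.6051 307.6664]
```

View pics/w3c.png

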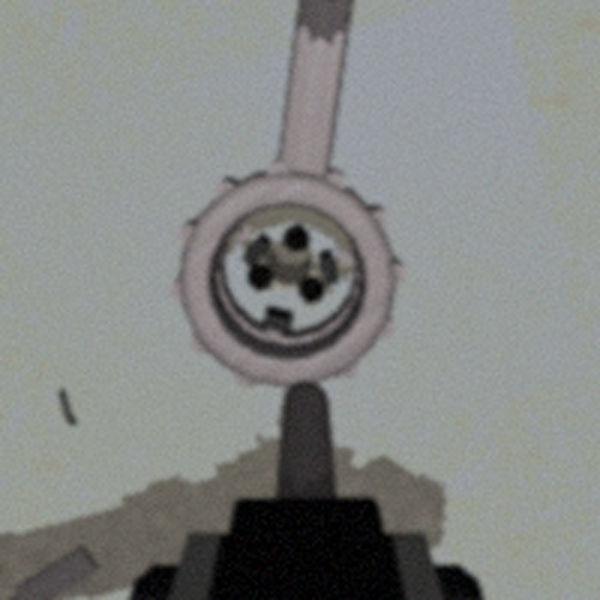

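servo_tool(delta_pos=[[-0.025,-0.001,-0.005],[0,-0.001,0],[0,0,0]], dr=[[0.3,-0.6,0.2],[0,0,0],[0,0,0]], grip=[0.2,0.2,0.2])

```text
t: 6.58
tool_pos: [0.5561, 0.0595, 0.247]
tool_rot: [-1.069, 1.404, -1.406]
contact_force: [-0.3, -0.7, -0.6]
opening: 0.0232
```

```bash
python3 -c "
from h import *
np.set_printoptions(precision=4,suppress=True)
plan([.5553,.062,.233],-15.2)
p=ctrl.camera_params('wrist'); im=snap('wrist','w4.png')
print(proj(p,[.5553,.062,.106]))
o=ctrl.get_obs(); t=o['tool_pos']; R=cv2.Rodrigues(o['tool_rot'])[0]
print(t, 'tip px',proj(p,t+R[:,1]*.118),'at head top',proj(p,t-R[:,1]*.015))
cv2.imwrite('pics/w4c.png',cv2.resize(im[120:320,180:380,::-1],None,fx=3,fy=3,interpolation=cv2.INTER_CUBIC))
im=snap('side','s4.png'); p=ctrl.camera_params('side')
cv2.imwrite('pics/s4c.png',cv2.resize(im[180:320,140:280,::-1],None,fx=4,fy=4,interpolation=cv2.INTER_CUBIC))
print('side nut',proj(p,[.5553,.062,.106]),'tip',proj(p,t+R[:,1]*.118))
plan([.5553,.062,.233],-15.2)
"
```

```text
t 6.575 pos [0.5561 0.0595 0.247 ] h -15.47 F [-0.33 -0.7  -0.58] open 0.0232 rows 1
delta_pos [[-0.0022, 0.014, -0.0014]]
dr [[-0.09, -0.27, 0.03]]
[280.6922 202.4943]
[0.556  0.0595 0.2469] tip px [282.6533 212.6961] at head top [283.5894 307.5839]
side nut [210.9261 267.4044] tip [210.2845 255.2901]
t 6.675 pos [0.556  0.0596 0.2468] h -15.48 F [-0.07  0.67 -1.56] open 0.0232 rows 1
delta_pos [[-0.0022, 0.0138, -0.0013]]
dr [[-0.08, -0.28, 0.02]]
```

View pics/w4c.png

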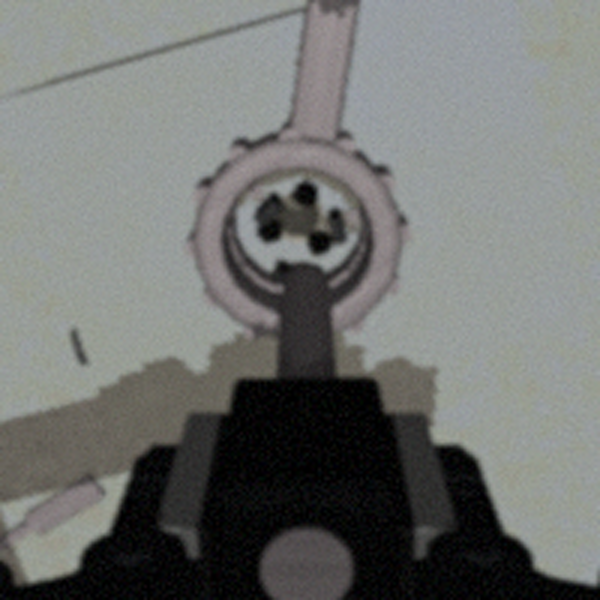

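View pics/s4c.png

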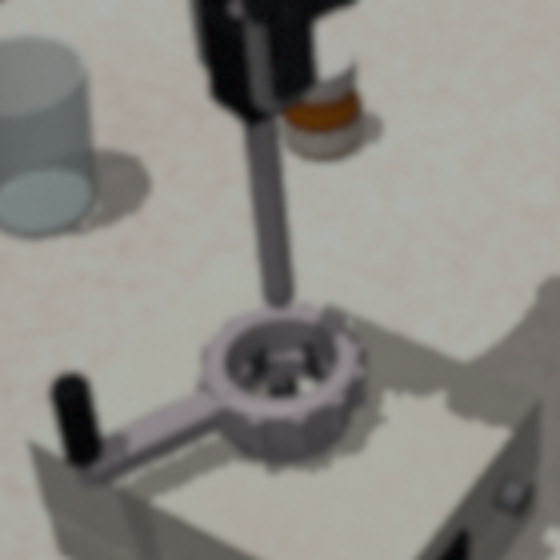

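```bash
python3 -c "
from h import *
a=cv2.imread('pics/w4.png'); b=cv2.imread('pics/s4.png')
g=np.clip(a.astype(float)*1.5,0,255).astype(np.uint8)[155:240,240:325]
h=np.clip(b.astype(float)*1.5,0,255).astype(np.uint8)[240:300,180:240]
o=np.hstack([cv2.resize(g,(400,400),interpolation=cv2.INTER_CUBIC),cv2.resize(h,(400,400),interpolation=cv2.INTER_CUBIC)])
cv2.imwrite('pics/z4.png',o)
"
```

```text
(no output)
```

View pics/z4.png

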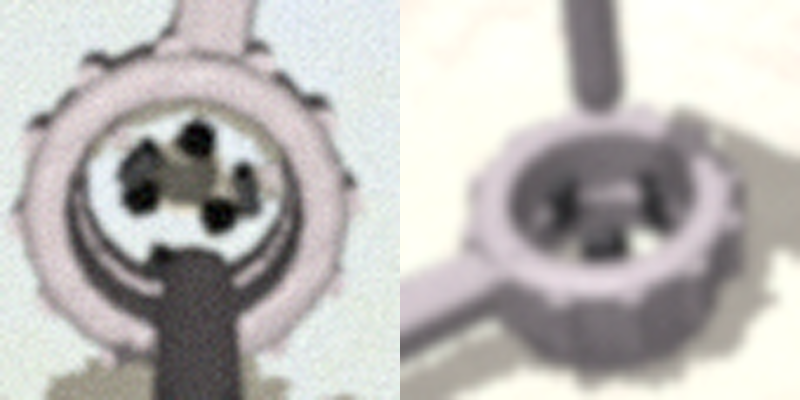

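```bash
cat > ov.py <<'E'
from h import *
import sys,json
# usage: overlay circles on crops
def circ(p,c,r,z,n=60):
    a=np.linspace(0,2*np.pi,n); return np.array([proj(p,[c[0]+r*np.cos(t),c[1]+r*np.sin(t),z]) for t in a])
def draw(img,p,x0,y0,w,h,k,items):
    g=np.clip(img.astype(float)*1.5,0,255).astype(np.uint8)[y0:y0+h,x0:x0+w]
    g=cv2.resize(g,None,fx=k,fy=k,interpolation=cv2.INTER_CUBIC)
    for pts,col in items:
        q=((pts-[x0,y0]+.5)*k).round().astype(int)
        cv2.polylines(g,[q.reshape(-1,1,2)],False,col,1)
    return g
E
python3 - <<'E'
from ov import *
o=ctrl.get_obs(); t=o['tool_pos']; R=cv2.Rodrigues(o['tool_rot'])[0]
A=(.5553,.062)
tip=t+R[:,1]*.118
out=[]
for f,n,b in [('w4','wrist',(240,155,85,85)),('s4','side',(175,230,75,75))]:
    p=ctrl.camera_params(n); im=cv2.imread(f'pics/{f}.png')
    it=[(circ(p,A,.021,.106),(0,0,255)),(circ(p,A,.030,.106),(0,0,255)),(circ(p,tip,.006,tip[2]+.004),(0,160,0)),(circ(p,tip,.003,tip[2]),(255,0,0))]
    out.append(cv2.resize(draw(im,p,*b,8,it),(400,400)) if 0 else draw(im,p,*b,400/b[2],it))
cv2.imwrite('pics/ov4.png',np.hstack([cv2.resize(x,(400,400)) for x in out]))
E
```

```text
(no output)
```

View pics/ov4.png

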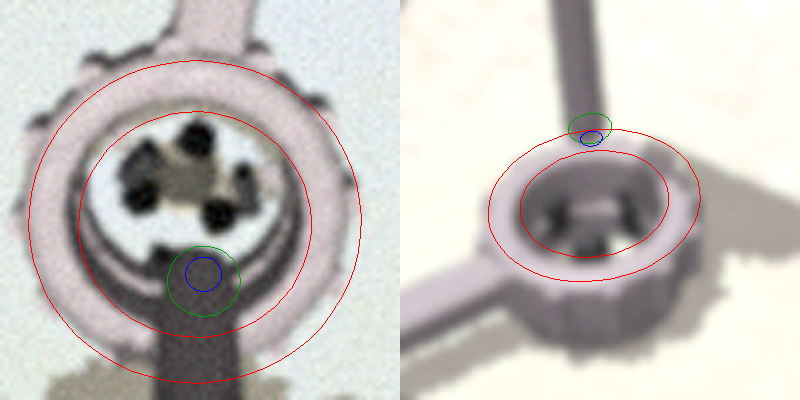

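servo_tool(delta_pos=[[-0.004,0.014,-0.002],[0,0.012,0],[0,0.001,0],[0,0,0]], dr=[[0,-0.3,0],[0,0,0],[0,0,0],[0,0,0]], grip=[0.2,0.2,0.2,0.2])

```text
t: 7.18
tool_pos: [0.5544, 0.0634, 0.2165]
tool_rot: [-1.073, 1.402, -1.402]
contact_force: [0.7, -0.6, -0.5]
opening: 0.0234
```

```bash
cat > look.py <<'E'
from ov import *
import sys
tag=sys.argv[1]; A=tuple(map(float,sys.argv[2:4]))
np.set_printoptions(precision=4,suppress=True)
plan([A[0],A[1],.218],-15.2)
out=[]
for n,b in [('wrist',(240,155,85,85)),('side',(175,230,75,75))]:
    o=ctrl.get_obs(); t=o['tool_pos']; R=cv2.Rodrigues(o['tool_rot'])[0]; y=R[:,1]
    p=ctrl.camera_params(n); im=snap(n,f'{n}{tag}.png')[:,:,::-1]
    s=(t[2]-.106)/-y[2]; c=t+y*s
    it=[(circ(p,A,.021,.106),(0,0,255)),(circ(p,A,.030,.106),(0,0,255)),(circ(p,c,.006,.106),(0,160,0))]
    out.append(cv2.resize(draw(im,p,*b,400/b[2],it),(400,400)))
cv2.imwrite(f'pics/ov{tag}.png',np.hstack(out)); print(t)
E
python3 look.py 5 .5553 .062
```

```text
t 7.175 pos [0.5544 0.0634 0.2165] h -15.22 F [ 0.74 -0.62 -0.52] open 0.0234 rows 1
delta_pos [[0.0011, -0.0015, 0.0013]]
dr [[0.05, -0.02, 0.07]]
[0.5543 0.0634 0.2165]
```

View pics/ov5.png

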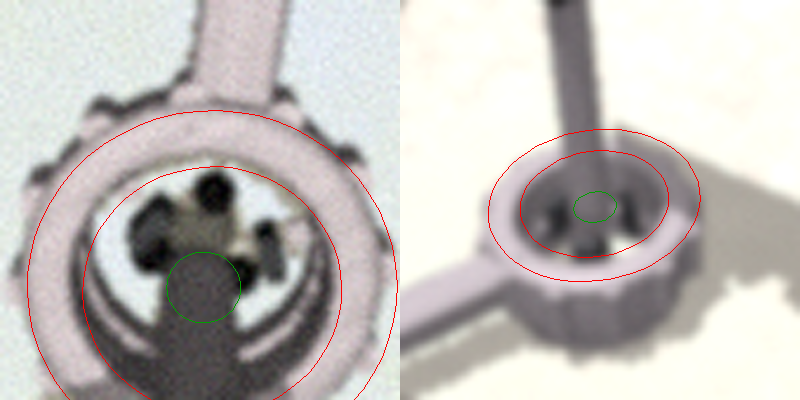

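servo_tool(delta_pos=[[-0.0005,0.003,0.0006],[0,0.004,0],[0,0.003,0],[0,0,0]], dr=[[0,0,0],[0,0,0],[0,0,0],[0,0,0]], grip=[0.2,0.2,0.2,0.2])

```text
t: 7.78
tool_pos: [0.5558, 0.0638, 0.2071]
tool_rot: [-1.072, 1.401, -1.403]
contact_force: [0.2, 0.9, -1.1]
opening: 0.0231
```

```bash
python3 look.py 6 .555 .0638
```

```text
t 7.775 pos [0.5558 0.0638 0.2071] h -15.21 F [ 0.16  0.92 -1.1 ] open 0.0231 rows 1
delta_pos [[0.0002, -0.0109, -0.0007]]
dr [[-0.06, -0.01, 0.04]]
[0.5558 0.0638 0.2072]
```

View pics/ov6.png

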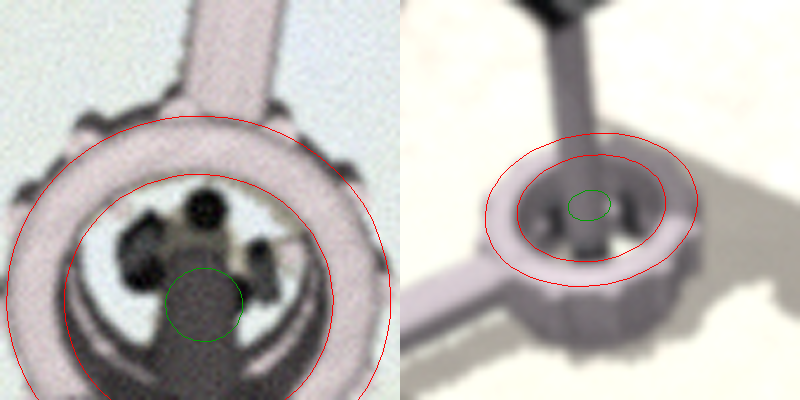

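servo_tool(delta_pos=[[0,0.003,-0.0008],[0,0.004,0],[0,0.003,0],[0,0.0,0]], dr=[[0,0,0],[0,0,0],[0,0,0],[0,0,0]], grip=[0.2,0.2,0.2,0.2])

```text
t: 8.38
tool_pos: [0.5551, 0.064, 0.1967]
tool_rot: [-1.071, 1.401, -1.403]
contact_force: [0.1, -0.0, -1.9]
opening: 0.023
```

```bash
python3 -c "
from h import *
plan([.555,.0638,.18],-15.2)"
```

```text
t 8.375 pos [0.5551 0.064  0.1967] h -15.22 F [ 0.09 -0.   -1.85] open 0.023 rows 1
delta_pos [[0.0002, 0.0167, -0.0001]]
dr [[-0.09, -0.02, 0.03]]
```

servo_tool(delta_pos=[[0,0.003,0],[0,0.003,0],[0,0.003,0]], dr=[[0,0,0],[0,0,0],[0,0,0]], grip=[0.2,0.2,0.2])

```text
t: 8.75
tool_pos: [0.5553, 0.0637, 0.1883]
tool_rot: [-1.071, 1.4, -1.404]
contact_force: [-1.1, -0.6, 0.0]
opening: 0.0229
```

servo_tool(delta_pos=[[0,0.004,0],[0,0.004,0],[0,0.004,0]], dr=[[0,0,0],[0,0,0],[0,0,0]], grip=[0.2,0.2,0.2])

```text
t: 9.12
tool_pos: [0.5553, 0.0637, 0.1758]
tool_rot: [-1.071, 1.4, -1.404]
contact_force: [-1.6, 0.7, -0.1]
opening: 0.0232
```

servo_tool(delta_pos=[[0,0.004,0],[0,0.004,0],[0,0.004,0]], dr=[[0,0,0],[0,0,0],[0,0,0]], grip=[0.2,0.2,0.2])

```text
t: 9.5
tool_pos: [0.5553, 0.0636, 0.1628]
tool_rot: [-1.071, 1.4, -1.404]
contact_force: [-0.5, -0.4, 1.3]
opening: 0.0232
```

```bash
python3 look.py 7 .555 .0638
```

```text
t 9.5 pos [0.5553 0.0636 0.1628] h -15.22 F [-0.47 -0.37  1.32] open 0.0232 rows 1
delta_pos [[-0.0, -0.0552, -0.0002]]
dr [[-0.12, -0.02, 0.06]]
[0.5551 0.0636 0.1621]
```

View pics/side7.png

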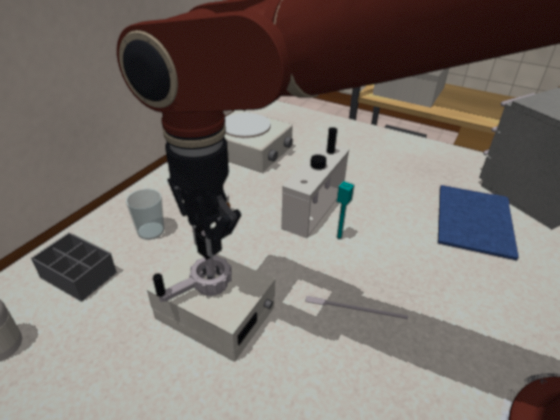

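Going in properly. The tip should be near z 0.044; 14 mm remain. Slower now.

servo_tool(delta_pos=[[0,0.003,0],[0,0.003,0],[0,0.003,0]], dr=[[0,0,0],[0,0,0],[0,0,0]], grip=[0.2,0.2,0.2])

```text
t: 9.98
tool_pos: [0.5553, 0.0636, 0.1532]
tool_rot: [-1.071, 1.4, -1.404]
contact_force: [-1.8, -0.5, 1.4]
opening: 0.0232
```

servo_tool(delta_pos=[[0,0.0015,0],[0,0.001,0]], dr=[[0,0,0],[0,0,0]], grip=[0.2,0.2])

```text
t: 10.22
tool_pos: [0.5553, 0.0636, 0.1504]
tool_rot: [-1.071, 1.4, -1.404]
contact_force: [-1.1, -0.3, 2.2]
opening: 0.0231
```

servo_tool(delta_pos=[[0,0.001,0]], dr=[[0,0,0]], grip=[0.2])

```text
t: 10.35
tool_pos: [0.5553, 0.0636, 0.1494]
tool_rot: [-1.071, 1.4, -1.404]
contact_force: [-0.9, -0.5, 1.1]
opening: 0.0231
```

servo_tool(delta_pos=[[0,0.001,0]], dr=[[0,0,0]], grip=[0.2])

```text
t: 10.48
tool_pos: [0.5553, 0.0636, 0.1484]
tool_rot: [-1.071, 1.4, -1.404]
contact_force: [-0.7, -1.3, 2.1]
opening: 0.0233
```

servo_tool(delta_pos=[[0,0.0007,0]], dr=[[0,0,0]], grip=[0.2])

```text
t: 10.6
tool_pos: [0.5554, 0.0636, 0.1477]
tool_rot: [-1.071, 1.4, -1.404]
contact_force: [-1.4, -0.3, 1.9]
opening: 0.023
```

servo_tool(delta_pos=[[0,0.0007,0]], dr=[[0,0,0]], grip=[0.2])

```text
t: 10.72
tool_pos: [0.5554, 0.0636, 0.1472]
tool_rot: [-1.071, 1.4, -1.404]
contact_force: [-1.8, 0.4, 3.7]
opening: 0.0231
```

servo_tool(delta_pos=[[0,0.0005,0]], dr=[[0,0,0]], grip=[0.2])

```text
t: 10.85
tool_pos: [0.5555, 0.0637, 0.1472]
tool_rot: [-1.071, 1.4, -1.404]
contact_force: [-2.1, 0.6, 5.5]
opening: 0.0231
```

servo_tool(delta_pos=[[0,0.0005,0]], dr=[[0,0,0]], grip=[0.2])

```text
t: 10.98
tool_pos: [0.5555, 0.0637, 0.1472]
tool_rot: [-1.071, 1.4, -1.404]
contact_force: [-2.4, 0.1, 5.1]
opening: 0.0233
```

servo_tool(delta_pos=[[0,0.0012,0]], dr=[[0,0,0]], grip=[0.2])

```text
t: 11.1
tool_pos: [0.5556, 0.0637, 0.1471]
tool_rot: [-1.071, 1.4, -1.404]
contact_force: [-4.9, -0.9, 11.0]
opening: 0.0232
```

servo_tool(delta_pos=[[0,0.0015,0]], dr=[[0,0,0]], grip=[0.2])

```text
t: 11.22
tool_pos: [0.5557, 0.0637, 0.1471]
tool_rot: [-1.072, 1.4, -1.404]
contact_force: [-5.9, -0.8, 10.6]
opening: 0.0229
```

servo_tool(delta_pos=[[0,0,0],[0,0,0],[0,0,0],[0,0,0]], dr=[[0,0,0],[0,0,0],[0,0,0],[0,0,0]], grip=[0.5,0.5,0.5,0.5])

```text
t: 11.72
tool_pos: [0.556, 0.0639, 0.1458]
tool_rot: [-1.07, 1.399, -1.404]
contact_force: [0.5, 0.7, 0.8]
opening: 0.0431
```

servo_tool(delta_pos=[[0,-0.03,0],[0,-0.045,0],[0,-0.03,0],[0,0,0]], dr=[[0,0,0],[0,0,0],[0,0,0],[0,0,0]], grip=[0.5,0.5,0.5,0.5])

```text
t: 12.22
tool_pos: [0.555, 0.064, 0.2514]
tool_rot: [-1.072, 1.402, -1.403]
contact_force: [0.4, 0.1, -0.9]
opening: 0.0424
```

```bash
python3 - <<'E'
from ov import *
np.set_printoptions(precision=4,suppress=True)
A=(.555,.0638)
plan([.555,.0638,.25],-15.2)
p=ctrl.camera_params('wrist'); im=snap('wrist','w8.png')
import json; json.dump({k:np.array(v).tolist() for k,v in p.items()},open('w8.json','w'))
for l in ['lever_pin']:
  for m in ctrl.masks_of('wrist',l): print(l,m['score'],m['extent'],m['pixels'].sum())
pin=(.5874,.1365)
print('pred pin',proj(p,[*pin,.140]),'head top',proj(p,[*A,.163]))
snap('side','s8.png')
E
```

```text
t 12.225 pos [0.555  0.064  0.2514] h -15.21 F [ 0.43  0.12 -0.93] open 0.0424 rows 1
delta_pos [[0.0002, 0.0014, 0.0001]]
dr [[-0.0, -0.01, 0.05]]
lever_pin 0.78 [244.6, 97.1, 317.8, 231.6] 3140
pred pin [300.3994 107.2318] head top [282.9293 224.9205]
```

View pics/w8.png

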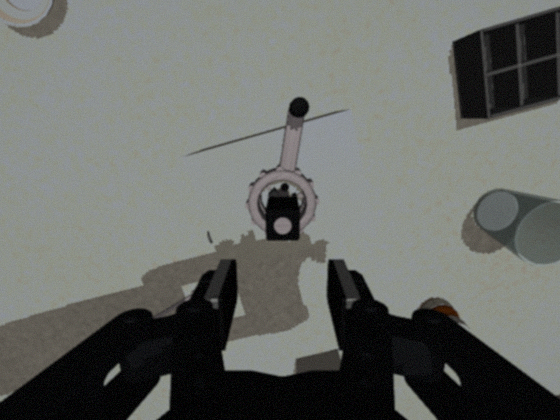

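View pics/s8.png

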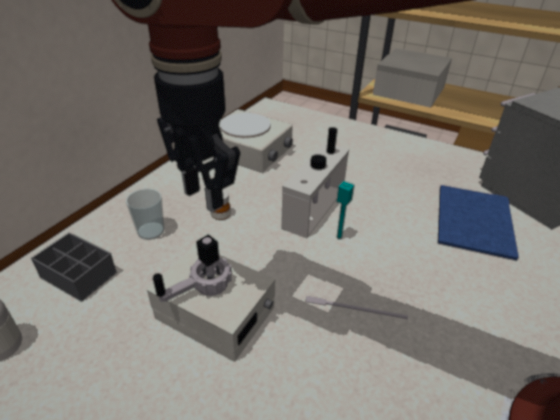

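```bash
python3 -c "
from h import *
print(ctrl.get_obs()['q'])
plan([.5867,.1373,.19],-23)"
```

```text
[-1.79730016e-02 -1.06013364e-01  1.76637882e+00 -9.05653081e-04
  1.48955842e+00  2.47653055e-01]
t 12.375 pos [0.5528 0.064  0.2466] h -15.22 F [-0.11  0.97 -0.99] open 0.0426 rows 2
delta_pos [[-0.0399, 0.0282, 0.007], [-0.0403, 0.0282, 0.0042]]
dr [[0.45, 3.89, 0.17], [0.0, 3.89, 0.0]]
```

servo_tool(delta_pos=[[-0.04,0.018,0.007],[-0.036,0.018,0.004],[0,0.015,0],[0,0,0],[0,0,0]], dr=[[0.4,3.9,0],[0,3.9,0],[0,0,0],[0,0,0],[0,0,0]], grip=[0.5,0.45,0.4,0.35,0.35])

```text
t: 13.0
tool_pos: [0.5819, 0.133, 0.1847]
tool_rot: [-1.004, 1.509, -1.503]
contact_force: [0.2, -0.1, 0.8]
opening: 0.0299
```

```bash
python3 - <<'E'
from ov import *
np.set_printoptions(precision=4,suppress=True)
plan([.5867,.1373,.16],-23)
o=ctrl.get_obs(); t=o['tool_pos']; R=cv2.Rodrigues(o['tool_rot'])[0]
p=ctrl.camera_params('wrist'); im=snap('wrist','w9.png')[:,:,::-1]
q=(.5867,.1373)
cv2.imwrite('pics/w9c.png',draw(im,p,200,140,160,140,4,[(circ(p,q,.007,.140),(0,0,255)),(circ(p,t,.001,t[2]+.005),(0,255,0))]))
E
```

```text
t 13.0 pos [0.5819 0.133  0.1847] h -23.33 F [ 0.17 -0.07  0.8 ] open 0.0299 rows 1
delta_pos [[-0.0062, 0.0246, 0.003]]
dr [[0.65, -0.33, 0.61]]
```

View pics/w9c.png

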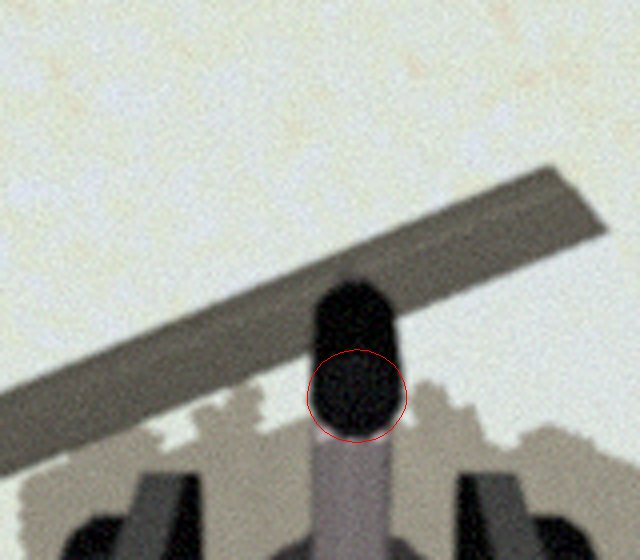

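servo_tool(delta_pos=[[-0.006,0.02,0.003],[0,0.004,0],[0,0,0]], dr=[[0.6,0,0.5],[0,0,0],[0,0,0]], grip=[0.35,0.35,0.35])

```text
t: 13.42
tool_pos: [0.588, 0.1354, 0.1635]
tool_rot: [-0.985, 1.501, -1.506]
contact_force: [0.0, -0.1, 0.3]
opening: 0.03
```

```bash
python3 -c "
from h import *
plan([.5867,.1373,.124],-23)"
```

```text
t 13.425 pos [0.588  0.1354 0.1635] h -23.45 F [ 0.01 -0.12  0.32] open 0.03 rows 1
delta_pos [[-0.0012, 0.0395, -0.0021]]
dr [[-0.21, -0.45, -0.01]]
```

servo_tool(delta_pos=[[-0.001,0.013,-0.002],[0,0.013,0],[0,0.013,0],[0,0,0]], dr=[[-0.2,-0.4,0],[0,0,0],[0,0,0],[0,0,0]], grip=[0.35,0.35,0.35,0.27])

```text
t: 13.92
tool_pos: [0.5867, 0.1369, 0.1229]
tool_rot: [-0.99, 1.498, -1.499]
contact_force: [-0.4, 0.2, 0.8]
opening: 0.023
```

```bash
cat > ms.py <<'E'
from h import *
import sys
C=np.array([.5553,.0637])
F=[];W=[]
n=int(sys.argv[1]) if len(sys.argv)>1 else 4
for i in range(n):
    o=ctrl.get_obs(); F.append(o['contact_force']); W.append(o['wrist_torque'])
    if i<n-1: ctrl.get_image('side')
o=ctrl.get_obs(); R=cv2.Rodrigues(o['tool_rot'])[0]; t=o['tool_pos']
F=np.array(F); d=t[:2]-C; ph=np.degrees(np.arctan2(d[1],d[0])); r=np.hypot(*d)
tan=np.array([d[1],-d[0],0])/r
f=F.mean(0)
print('t %.2f tcp %s h %.1f phi %.2f r %.4f open %.4f Fmean %s tang %s mean %.2f'%(o['t'],t.round(4),hd(R),ph,r,o['opening'],f.round(2),(F@tan).round(1),f@tan),'tilt',np.degrees(R.T@np.cross(R[:,1],[0,0,-1])).round(2))
E
python3 ms.py 5
```

```text
t 14.12 tcp [0.5883 0.1371 0.1256] h -23.0 phi 65.78 r 0.0805 open 0.0231 Fmean [-0.16 -0.13 -0.04] tang [-0.4 -1.   0.1  0.1  0.8] mean -0.09 tilt [-0.27  0.   -0.16]
```

servo_tool(delta_pos=[[0,0,0.003],[0,0,0.003]], dr=[[0,0,0],[0,2,0]], grip=[0.27,0.27])

```text
t: 14.38
tool_pos: [0.5934, 0.1351, 0.1262]
tool_rot: [-0.965, 1.523, -1.524]
contact_force: [-5.8, 1.9, 1.5]
opening: 0.0229
```

```bash
python3 ms.py 3
```

```text
t 14.47 tcp [0.5937 0.135  0.1261] h -25.1 phi 61.70 r 0.0810 open 0.0232 Fmean [-5.21  1.68  2.02] tang [-6.  -5.3 -4.9] mean -5.39 tilt [-0.2   0.   -0.18]
```

servo_tool(delta_pos=[[0.0003,0.001,0.004],[0.0003,0,0.004],[0.0003,0,0.004]], dr=[[0,2.9,0],[0,2.9,0],[0,2.9,0]], grip=[0.27,0.27,0.27])

```text
t: 14.85
tool_pos: [0.6023, 0.1299, 0.1256]
tool_rot: [-0.865, 1.635, -1.628]
contact_force: [-5.4, 3.1, 1.3]
opening: 0.0231
```

```bash
python3 ms.py 4
```

```text
t 15.00 tcp [0.6027 0.1298 0.1257] h -33.9 phi 54.32 r 0.0813 open 0.0229 Fmean [-4.23  2.35  1.17] tang [-6.1 -4.2 -4.2 -4.7] mean -4.81 tilt [ 0.06  0.   -0.19]
```

servo_tool(delta_pos=[[0.0006,0.0005,0.004],[0.0005,0,0.004]], dr=[[0,2.9,0],[0,2.9,0]], grip=[0.27,0.27])

```text
t: 15.25
tool_pos: [0.6081, 0.1253, 0.1257]
tool_rot: [-0.794, 1.703, -1.694]
contact_force: [-4.9, 2.5, 1.1]
opening: 0.023
```

```bash
python3 ms.py 4
```

```text
t 15.40 tcp [0.6084 0.1251 0.1257] h -39.7 phi 49.15 r 0.0812 open 0.0233 Fmean [-3.52  2.65  1.07] tang [-5.3 -5.  -3.8 -3.6] mean -4.40 tilt [ 0.14  0.   -0.25]
```

servo_tool(delta_pos=[[0.0004,0,0.004],[0.0004,0,0.004]], dr=[[0,2.9,0],[0,2.9,0]], grip=[0.27,0.27])

```text
t: 15.65
tool_pos: [0.6133, 0.1203, 0.1257]
tool_rot: [-0.721, 1.77, -1.759]
contact_force: [-4.0, 2.5, 1.7]
opening: 0.0228
```

```bash
python3 ms.py 4
```

```text
t 15.80 tcp [0.6136 0.1201 0.1257] h -45.3 phi 44.05 r 0.0811 open 0.0229 Fmean [-3.03  3.02  1.13] tang [-4.5 -4.9 -3.7 -4. ] mean -4.28 tilt [ 0.21  0.   -0.26]
```

Still slack at about 4.3 N. Moved about 0.33 rad so far.

servo_tool(delta_pos=[[0.0004,0,0.004],[0.0004,0,0.004]], dr=[[0.1,2.8,0],[0,2.8,0]], grip=[0.27,0.27])

```text
t: 16.05
tool_pos: [0.618, 0.1148, 0.1257]
tool_rot: [-0.645, 1.831, -1.821]
contact_force: [-3.6, 3.6, 0.6]
opening: 0.0229
```

```bash
python3 ms.py 3
```

```text
t 16.15 tcp [0.6184 0.1145 0.1257] h -50.8 phi 38.86 r 0.0810 open 0.0227 Fmean [-2.84  3.99  0.43] tang [-5.1 -5.1 -4.5] mean -4.89 tilt [ 0.17  0.   -0.31]
```

servo_tool(delta_pos=[[0.0004,0,0.004],[0.0004,0,0.003]], dr=[[0,2.8,0],[0,2.2,0]], grip=[0.27,0.27])

```text
t: 16.4
tool_pos: [0.6218, 0.1096, 0.1257]
tool_rot: [-0.575, 1.885, -1.873]
contact_force: [-2.7, 4.5, 1.0]
opening: 0.0229
```

```bash
python3 ms.py 3
```

```text
t 16.50 tcp [0.622  0.1094 0.1257] h -55.7 phi 34.41 r 0.0808 open 0.0229 Fmean [-2.44  4.49  0.54] tang [-5.3 -5.2 -4.8] mean -5.08 tilt [ 0.24  0.   -0.36]
```

servo_tool(delta_pos=[[0.0004,0,0.003],[0.0004,0,0.003]], dr=[[0.1,2.1,0.1],[0,2.1,0]], grip=[0.27,0.27])

```text
t: 16.75
tool_pos: [0.6246, 0.1051, 0.1257]
tool_rot: [-0.51, 1.928, -1.916]
contact_force: [-1.4, 5.3, 0.6]
opening: 0.0231
```

```bash
python3 ms.py 4
```

```text
t 16.90 tcp [0.6247 0.1048 0.1257] h -59.8 phi 30.66 r 0.0807 open 0.0233 Fmean [-1.34  4.7  -0.06] tang [-5.3 -4.7 -4.3 -4.6] mean -4.73 tilt [ 0.2   0.   -0.53]
```

servo_tool(delta_pos=[[0.0004,0,0.003]], dr=[[0.1,2.1,0.1]], grip=[0.27])

```text
t: 17.02
tool_pos: [0.6257, 0.1028, 0.1257]
tool_rot: [-0.476, 1.949, -1.937]
contact_force: [-2.6, 6.1, 1.3]
opening: 0.023
```

```bash
python3 ms.py 4
```

```text
t 17.18 tcp [0.6258 0.1026 0.1257] h -61.8 phi 28.91 r 0.0806 open 0.0232 Fmean [-2.27  5.91  0.93] tang [-6.6 -6.1 -5.6 -6.8] mean -6.27 tilt [ 0.17  0.   -0.66]
```

servo_tool(delta_pos=[[0.0004,0,0.003]], dr=[[0.1,2.0,-0.4]], grip=[0.27])

```text
t: 17.3
tool_pos: [0.6265, 0.101, 0.1257]
tool_rot: [-0.454, 1.97, -1.961]
contact_force: [-2.7, 7.5, 1.8]
opening: 0.0232
```

```bash
python3 ms.py 4
```

```text
t 17.45 tcp [0.6266 0.1008 0.1257] h -63.7 phi 27.51 r 0.0804 open 0.0226 Fmean [-2.84  6.98  1.38] tang [-7.9 -7.6 -7.8 -6.8] mean -7.50 tilt [ 0.19  0.   -0.28]
```

servo_tool(delta_pos=[[0.0003,0,0.0028]], dr=[[0,1.5,0]], grip=[0.27])

```text
t: 17.58
tool_pos: [0.627, 0.0998, 0.1257]
tool_rot: [-0.432, 1.988, -1.973]
contact_force: [-3.9, 8.5, 1.7]
opening: 0.0226
```

```bash
python3 ms.py 5
```

```text
t 17.77 tcp [0.6271 0.0997 0.1257] h -65.2 phi 26.61 r 0.0803 open 0.0231 Fmean [-3.62  7.98  0.91] tang [-9.4 -9.3 -7.5 -9.5 -8.2] mean -8.76 tilt [ 0.35  0.   -0.29]
```

servo_tool(delta_pos=[[0.0002,0,0.0029]], dr=[[0,0.7,0]], grip=[0.27])

```text
t: 17.9
tool_pos: [0.6275, 0.0988, 0.1256]
tool_rot: [-0.423, 1.998, -1.976]
contact_force: [-4.0, 9.5, 2.1]
opening: 0.0231
```

```bash
python3 ms.py 6
```

```text
t 18.15 tcp [0.6276 0.0987 0.1256] h -65.8 phi 25.85 r 0.0803 open 0.0226 Fmean [-4.02  8.93  1.49] tang [-10.3 -10.6  -9.2  -9.  -10.1  -9.6] mean -9.79 tilt [ 0.54  0.   -0.31]
```

servo_tool(delta_pos=[[0,0,-0.003],[0,0,-0.0015],[0,0,0]], dr=[[0.3,0,-0.2],[0,0,0],[0,0,0]], grip=[0.3,0.32,0.32])

```text
t: 18.52
tool_pos: [0.6271, 0.1011, 0.1263]
tool_rot: [-0.424, 1.984, -1.987]
contact_force: [0.1, 0.1, 0.4]
opening: 0.0273
```

```bash
python3 ms.py 4
```

```text
t 18.68 tcp [0.627  0.1012 0.1262] h -65.7 phi 27.63 r 0.0809 open 0.0272 Fmean [-0.4  -0.14 -0.26] tang [-0.  -0.2  0.1 -0.1] mean -0.06 tilt [-0.08  0.   -0.19]
```

Free of contact. Rise straight up, then check.

servo_tool(delta_pos=[[0,-0.02,0],[0,-0.04,0],[0,-0.05,0],[0,-0.03,0],[0,0,0]], dr=[[0,0,0],[0,0,0],[0,0,0],[0,0,0],[0,0,0]], grip=[0.32,0.32,0.32,0.32,0.32])

```text
t: 19.3
tool_pos: [0.6272, 0.1004, 0.2763]
tool_rot: [-0.418, 1.982, -1.987]
contact_force: [-0.4, 0.3, -0.2]
opening: 0.0274
```

```bash
python3 - <<'E'
from ov import *
np.set_printoptions(precision=4,suppress=True)
o=ctrl.get_obs(); print(o['t'],o['tool_pos'],o['contact_force'])
im=snap('side','s10.png'); w=snap('wrist','w10.png')
p=ctrl.camera_params('wrist')
H=(.5553,.0637)
x=draw(w[:,:,::-1],p,190,120,180,180,2.2,[(circ(p,H,.002,.163),(0,0,255)),(circ(p,H,.021,.106),(0,0,255))])
p=ctrl.camera_params('side')
y=draw(im[:,:,::-1],p,140,200,132,132,3,[(circ(p,H,.002,.163),(0,0,255))])
cv2.imwrite('pics/c10.png',np.hstack([cv2.resize(x,(396,396)),cv2.resize(y,(396,396))]))
E
```

```text
19.3 [0.6272 0.1004 0.2763] [-0.3975  0.3085 -0.2413]
```

View pics/c10.png

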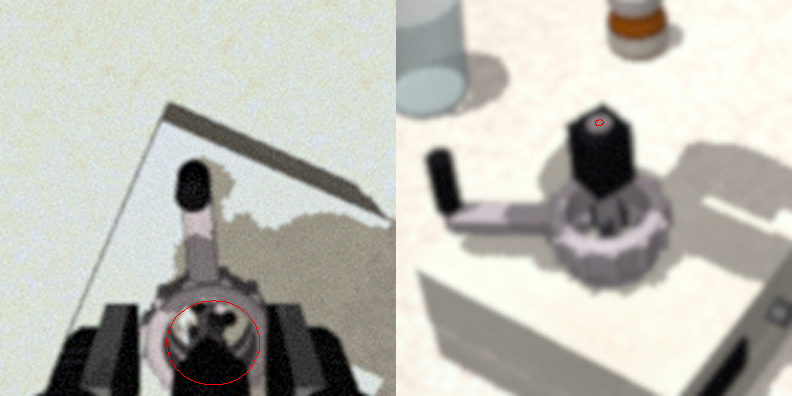

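View pics/s10.png

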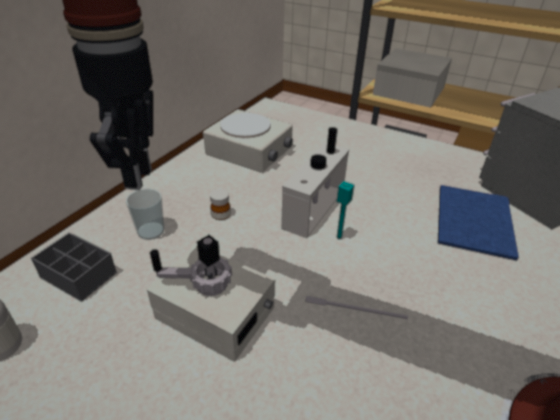

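```bash
python3 -c "
from station import ctrl
print(ctrl.finish_job())"
```

```text
the job is handed in; nothing more can be done
None
```

The square-headed probe is home in the calibration well with the collet nut tightened on its shank, and the job was handed in at about 19.4 s.

- **Seating:** I pushed the probe down until it stopped moving. The push then rose from about 2 N to about 11 N with no further travel, so it is on the floor of the bore. In the last side picture the head's top sits where a fully seated probe should be, 163 mm above the table.
- **Grip:** I moved the lever pin clockwise about 0.6 rad with the fingers loosely around it. It ran slack at about 4.5 N, then rose steadily. I stopped at a mean of 9.8 N; single noisy readings reached 10.6 N, below the 12 N limit.
- **Release:** I backed off and raised the gripper, and the tool then read about 0 N. In the last side picture nothing is being touched and the two round-headed probes and the turquoise look-alike are where they started.

Two checks disagreed slightly. The first bore position from the top camera was about 2 mm off from what the wrist camera showed, so I corrected it with the wrist picture before inserting. At the floor, the tool also showed about 6 N sideways, which went away when I let go of the probe. I did not tug on the probe afterwards to test the grip.

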